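Load the padlock that fits the holder and snap it shut

ROBOT

A 6-joint arm with a two-finger parallel gripper is mounted at the origin on the work surface. World frame = base frame: x ahead of the robot, y to its left, z up, the work surface at z = 0. Lengths are in m, angles in rad, forces in N, time in s.
With the tool pointing down it reaches from about 0.325 to 0.9 m from the base axis. Payload 3.5 kg.
Tool frame: the origin (TCP) lies at the very end of the fingers, on their centre line; the grasp point (between the pads) lies 19 mm behind it; z points along the fingers, y is the direction in which the jaws open and shut (so a half turn about z gives the same grasp; the last joint's range is limited). The gripper opens to 85 mm and grips with 20 to 120 N. Pads are 22 mm wide; open, the fingers measure 114 mm over their backs; the gripper's body (76 mm by 85 mm) begins 54 mm behind the grasp point. The pads swing forward as they close: fully open they stand 13 mm farther back than shut.
Start: joints at [1.005, 0.276, -0.026, 1.268, 0, 1.467], TCP at [0.279, 0.559, 0.231] pointing down, gripper open.
Joint ranges: [-3.12, 3.12], [-0.85, 1.88], [-1.08, 1.24], [-1.95, 2.15], [-1.57, 1.53], [-3.14, 3.14]. Speed limits (rad/s): [2.57, 2.57, 3.14, 3.14, 3.14, 3.14].

INTERFACE

Orientations are given as a 3x3 rotation matrix whose columns are the frame's x, y, z axes.
In Python, from cell import * gives the robot as it stands. The module is installed in compiled form; this text tells all that it offers.
- The arm moves only by the tool servo_tool, never from a script. Its argument "motion" is a list of rows, each an object with "xyz": the shift along the tool's x, y, z scaled (see below), a list of three; "twist": the turn, a rotation vector about the tool's x, y, z scaled (see below), a list of three; "grip": the closure, from 0 (fully open) to 1 (shut). In form: [{"xyz": [dx, dy, dz], "twist": [rx, ry, rz], "grip": grip}, ...]. A call has 1 to 20 rows; each row is the pose to reach, as a shift and turn from the pose commanded when the call began, along the tool's axes at that moment; what a row does not reach only later rows make up. The controller multiplies each number of a shift by 0.3 m and each number of a turn by 30 degrees. A row lasts 1/8 s, in which the tool goes at most 62.5 mm and 10.7 degrees, less where a joint would pass 70% of its speed; a pose out of reach is approached as far as the arm can. A call with a number of a shift or a turn outside -1 to 1 is refused whole. A call with a gripper value outside its range is refused whole. The fingers move at their own pace and stop on an object; "force" is the grip in N (left out, the last holds). Time passes only in rows, so rows that repeat a pose let the fingers close. It gives the time, the measured TCP pose, the force and the opening at its end, in the units of the state.
- read_state(): the state, without advancing time (a new reading comes with each control period).
- capture(name): name is "scene" or "top" or "wrist"; returns the picture (480x640x3 uint8, red, green, blue); there is no depth.
- calibration(name): a dict with "fx", "fy", "cx", "cy" (pixels), "D" ([k1, k2, p1, p2, k3] as OpenCV has them; the pictures are not rectified), "origin" and "orientation" of the camera in the world. Camera axes: x right, y down, z forward; pixel columns grow to the right and rows downward; lengths in m; the calibration is good to about 2 mm. A picture is of the moment at which its call begins: read the wrist's pose just before it. calibration takes no time and is no camera call; for the wrist camera it gives the pose at the moment of the call.
- finish_job(): hands the job in, once; it reports no verdict.
The state is a dict: "time": time; "joint_positions": joint angles; "dq": joint speeds; "tau": joint torques, N m; "eef_pos": TCP position; "tcp_rot": TCP orientation; "wrist_force": force on the tool from outside, world axes, zero at the start; "torque": the same for the moment, N m; "grip_width": finger opening in m.
Only numpy, scipy, OpenCV 4.12 (cv2) and the standard library are available. Lean on these libraries where they do the work, as an engineer would, in place of code of your own. Each camera call takes 0.05 s, during which the arm holds its last target. There are 200 camera calls.

TASK

Of the three open brass padlocks on the bench, pick the one whose body just fits between the two end stops of the padlock holder and stand it, shackle still open, squarely on the holder's pad between the stops. Then press its shackle straight down until it is fully shut, and let go. Leave the other two padlocks and everything else on the bench as they are.

Things in the scene. Friction and masses are not known exactly. Their poses are not given: they have to be found in the camera images.
- padlock_a: brass padlock standing upright on its base with its steel shackle popped open; body 40 mm wide (its x axis), 22 mm thick (y), 38 mm tall, flat-sided; origin at the centre of its underside. The shackle is a U of 7 mm bar in the x-z plane with legs at x = -14 and +14 mm; its top is 67 mm above the origin when open, 55 mm when shut
- shackle_a (a joint): how far the shackle of padlock_a is pressed into the body, m: 0 = fully open, 0.012 = shut. It slides stiffly along the padlock's z (about 4 N) and stays where it is left
- shackle_a_top (a point): top of the shackle of padlock_a, middle of the U (moves with the shackle)
- padlock_b: brass padlock standing upright on its base with its steel shackle popped open; body 50 mm wide (its x axis), 22 mm thick (y), 38 mm tall, flat-sided; origin at the centre of its underside. The shackle is a U of 7 mm bar in the x-z plane with legs at x = -14 and +14 mm; its top is 67 mm above the origin when open, 55 mm when shut
- shackle_b (a joint): how far the shackle of padlock_b is pressed into the body, m: 0 = fully open, 0.012 = shut. It slides stiffly along the padlock's z (about 4 N) and stays where it is left
- shackle_b_top (a point): top of the shackle of padlock_b, middle of the U (moves with the shackle)
- padlock_c: brass padlock standing upright on its base with its steel shackle popped open; body 60 mm wide (its x axis), 22 mm thick (y), 38 mm tall, flat-sided; origin at the centre of its underside. The shackle is a U of 7 mm bar in the x-z plane with legs at x = -14 and +14 mm; its top is 67 mm above the origin when open, 55 mm when shut
- shackle_c (a joint): how far the shackle of padlock_c is pressed into the body, m: 0 = fully open, 0.012 = shut. It slides stiffly along the padlock's z (about 4 N) and stays where it is left
- shackle_c_top (a point): top of the shackle of padlock_c, middle of the U (moves with the shackle)
- holder: fixed padlock holder: dark steel base plate 140 x 90 mm (x, y), 20 mm thick, carrying an aluminium pad 30 mm wide (y) whose top is 35 mm above the bench. Two aluminium end stops, 10 mm thick, 30 mm wide, rise 23 mm above the pad and face each other along x with a clear gap of 54 mm; both y sides are open. Origin at the centre of its underside
- holder_seat (a point): centre of the top of the holder's pad, midway between the end stops; x runs from stop to stop, z up
- mug: bystander: white mug, radius 40, height 90 mm; origin under its middle
- jar: bystander: glass jar, radius 32, height 75 mm; origin under its middle
- screwdriver: bystander: screwdriver, 190 mm long, lying along its x; origin under its middle
- hammer: bystander: small hammer, 260 mm long, lying along its x; origin under its middle
- tape: bystander: grey roll, outer radius 45, height 22 mm, lying flat; origin under its middle
- lock_cylinder: bystander: brass profile lock cylinder lying on its side, 62 x 37 x 17 mm; origin under its middle
- lock_cylinder2: bystander: brass profile lock cylinder lying on its side, 62 x 37 x 17 mm; origin under its middle
Things that resemble listed ones, but are neither listed nor needed, are in the scene too. Leave any orange look-alike of the holder alone.

How it is judged:
By the outcome, as a careful person would: the job done as asked, in the order asked, and still so for the second after the job is handed in, with the robot touching nothing.
It also fails if it takes over 48 s, if anything falls off the work surface, if the arm or the gripper's body presses on something with over 40 N, if the wrist force passes 120 N, or if a joint passes its speed limit or range.

## Working session

There is one attempt and no reset: what is moved stays moved. The work goes in short steps, Python scripts to look and compute and a tool call to move; the robot and the scene stay as the last step left them, time stands still between calls to the robot, and variables do not carry over. Pictures are saved under pics/ and viewed, about 8 in all and at most 12, crops included, and the job is handed in when it is done.

Besides the shell and the picture viewer there is one more tool, called after "Request:" as a command line: name --argument value ..., lists and objects as JSON in quotes. servo_tool: Moves the arm, as the interface text tells. Shifts and turns lie within -1 to 1; 1 stands for 0.3 m of shift or 30 degrees of turn. Its arguments: {"type":"object","properties":{"motion":{"type":"array","items":{"type":"object","properties":{"xyz":{"type":"array","items":{"type":"number","minimum":-1,"maximum":1}},"twist":{"type":"array","items":{"type":"number","minimum":-1,"maximum":1}},"grip":{"type":"number"}}}},"force":{"type":"number"}},"required":["motion"]}

```bash
mkdir -p pics; cat > h.py <<'E'
from cell import *
import numpy as np, cv2
def cal(n):
    c=calibration(n); K=np.array([[c['fx'],0,c['cx']],[0,c['fy'],c['cy']],[0,0,1]]); return K,np.array(c['D'],float),np.array(c['origin']),np.array(c['orientation'])
def ray(cl,uv,z):
    K,D,o,R=cl
    p=cv2.undistortPoints(np.array(uv,float).reshape(-1,1,2),K,D).reshape(-1,2)
    d=np.c_[p,np.ones(len(p))]@R.T
    return o+d*((z-o[2])/d[:,2])[:,None]
def proj(cl,P):
    K,D,o,R=cl
    q=(np.array(P,float).reshape(-1,3)-o)@R
    return cv2.projectPoints(q,np.zeros(3),np.zeros(3),K,D)[0].reshape(-1,2)
def save(n,im): cv2.imwrite('pics/'+n+'.png',im[:,:,::-1])
E
python3 - <<'E'
from h import *
for n in('scene','top'):
    save(n,capture(n)); c=calibration(n); print(n,c)
s=read_state();print(s)
E
```

```text
scene {'fx': 504.53237566603485, 'fy': 504.53237566603485, 'cx': 320.5272084603914, 'cy': 235.7503887794826, 'D': array([-0.10094947,  0.        ,  0.        ,  0.        ,  0.        ]), 'origin': array([ 1.21117196, -0.65592063,  0.92230088]), 'orientation': array([[ 0.67740174,  0.51054636, -0.52959352],
       [ 0.73545084, -0.45491284,  0.5021617 ],
       [ 0.01545794, -0.72965521, -0.68364049]])}
top {'fx': 525.2723000206145, 'fy': 525.2723000206145, 'cx': 313.4417443690512, 'cy': 229.78881238121454, 'D': array([-0.11631309,  0.        ,  0.        ,  0.        ,  0.        ]), 'origin': array([ 0.43192496, -0.03077526,  1.18334411]), 'orientation': array([[-0.02034204, -0.99322634,  0.11440124],
       [-0.99978215,  0.02074326,  0.00231767],
       [-0.00467502, -0.11432918, -0.99343192]])}
{'time': 0.1, 'joint_positions': array([ 1.00460512e+00,  2.77114501e-01, -2.77370906e-02,  1.26800963e+00,
        2.69984948e-05,  1.46739663e+00]), 'dq': array([ 9.70270715e-04, -2.86864286e-03,  3.83517798e-03,  6.47039070e-04,
       -5.99246269e-05, -2.56876908e-04]), 'tau': array([-1.25744918e-04, -4.46707821e+01,  2.96128428e+01,  8.46073672e-03,
       -6.37710718e-05,  8.73163515e-06]), 'eef_pos': array([0.27865168, 0.55865769, 0.23023891]), 'tcp_rot': array([[-8.94809572e-01,  4.46446583e-01, -1.13044050e-03],
       [ 4.46447950e-01,  8.94807936e-01, -1.72818756e-03],
       [ 2.39983694e-04, -2.05108162e-03, -9.99997868e-01]]), 'wrist_force': array([-0.08474981,  0.73122893, -0.81967664]), 'torque': array([ 0.00583843, -0.00679781,  0.02428535]), 'grip_width': 0.08519078571064612}
```

View pics/top.png

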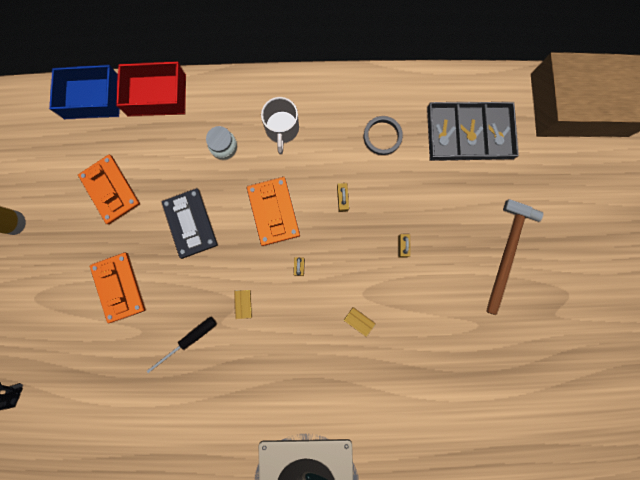

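View pics/scene.png

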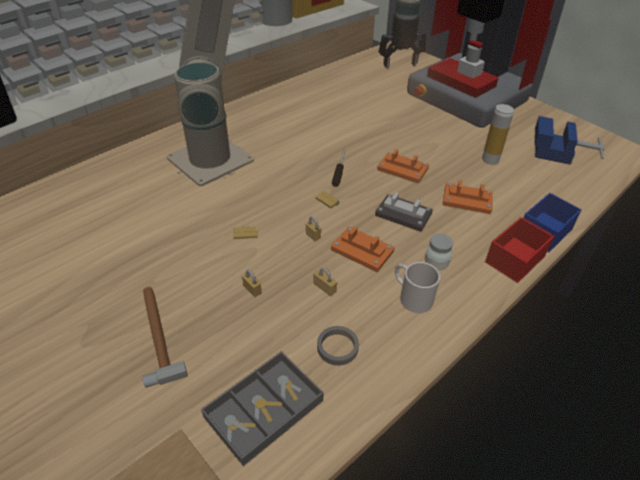

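The top view shows the three padlocks at (343,197), (405,245) and (299,266), with lengths of about 27, 23 and 19 px. The dark holder is at (189,223). I'll enlarge those areas.

```bash
python3 - <<'E'
from h import *
im=cv2.imread('pics/top.png')
def cr(x,y,w,h,k): return cv2.resize(im[y:y+h,x:x+w],None,fx=k,fy=k,interpolation=cv2.INTER_CUBIC)
a=cr(150,180,80,80,5); b=cr(380,220,50,50,8); c=cr(323,172,50,50,8)[:200*2]; 
d=cr(274,241,50,50,8)
cv2.imwrite('pics/crop.png',cv2.resize(np.vstack([np.hstack([a,b]),np.hstack([c,d])]),(600,600)))
E
```

```text
(no output)
```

View pics/crop.png

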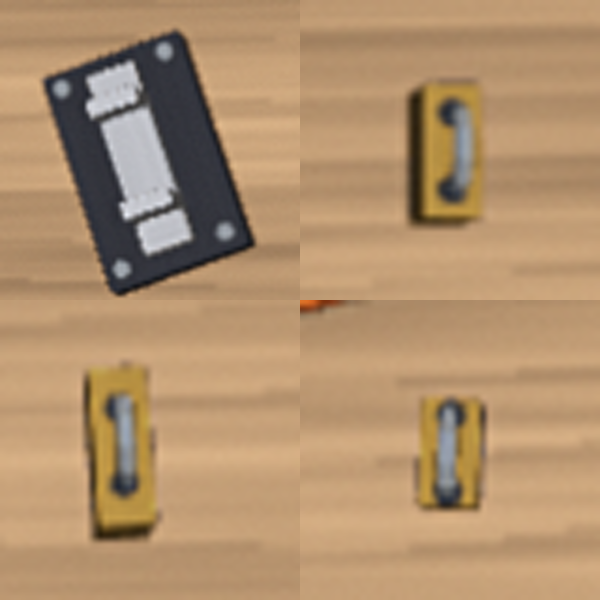

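The enlarged crop puts the body tops at about 39, 48.5 and 57 mm. The 50 mm padlock_b is the one near pixel (405,245), and the holder's corners are clear.

```bash
python3 - <<'E'
from h import *
t=cal('top')
b=np.array([(423,85),(482,82),(480,218),(422,218)],float); b=(b-[300,0])/6+[380,220]-0.4
P=ray(t,b,.038);print('b',P.round(4),P.mean(0)); v=P[3]+P[2]-P[0]-P[1]; print(np.degrees(np.arctan2(v[1],v[0])),np.linalg.norm(v)/2)
h=np.array([(44,80),(181,31),(255,243),(118,294)],float)/3.75+[150,180]-.4
P=ray(t,h,.02);print('h',P.round(4),P.mean(0)); v=P[3]+P[2]-P[0]-P[1]; print(np.degrees(np.arctan2(v[1],v[0])),np.linalg.norm(v)/2)
s=cal('scene'); print(proj(s,[[*P.mean(0)[:2],.035]]))
c=calibration('wrist');print(c)
R=read_state()['tcp_rot'];print(R.T@(c['origin']-read_state()['eef_pos']),R.T@c['orientation'])
E
```

```text
b [[ 0.551  -0.2184  0.038 ]
 [ 0.5517 -0.2402  0.038 ]
 [ 0.5018 -0.2374  0.038 ]
 [ 0.5023 -0.2162  0.038 ]] [ 0.5267074  -0.22804372  0.038     ]
177.11624851194395 0.049376871218961026
h [[0.639  0.3159 0.02  ]
 [0.667  0.232  0.02  ]
 [0.5375 0.1866 0.02  ]
 [0.5086 0.2691 0.02  ]] [0.58804254 0.2508832  0.02      ]
-160.48772198263975 0.1378823631014685
[[404.02324048 205.67775793]]
{'fx': 419.13059529317104, 'fy': 419.13059529317104, 'cx': 321.01005846326, 'cy': 239.3028953247636, 'D': array([-0.08759135,  0.        ,  0.        ,  0.        ,  0.        ]), 'origin': array([0.21005473, 0.59315115, 0.37231243]), 'orientation': array([[ 0.44654252,  0.85262804,  0.27133964],
       [ 0.89476047, -0.42488163, -0.13740197],
       [-0.00186554,  0.3041398 , -0.95262558]])}
[ 7.68148338e-02 -5.12606814e-05 -1.42055280e-01] [[-1.06989335e-04 -9.52554279e-01 -3.04368748e-01]
 [ 9.99999977e-01 -1.58393221e-04  1.44196171e-04]
 [-1.85564627e-04 -3.04368725e-01  9.52554274e-01]]
```

```bash
cat >> h.py <<'E'
from scipy.spatial.transform import Rotation as Ro
def tgt(pos,xang,p=None,R=None):
    s=read_state(); p=s['eef_pos'] if p is None else p; R=s['tcp_rot'] if R is None else R
    a=np.radians(xang); c,d=np.cos(a),np.sin(a); T=np.array([[c,d,0],[d,-c,0],[0,0,-1.]])
    x=R.T@(np.array(pos)-p)/.3; w=Ro.from_matrix(R.T@T).as_rotvec()/np.radians(30)
    print('xyz',x.round(4),'twist',w.round(4)); return np.array(pos),T
E
python3 - <<'E'
from h import *
p,T=tgt([.45,.40,.23],176.5)
tgt([.588,.251,.23],199.5,p,T)
E
```

```text
xyz [-0.7472 -0.2182  0.0011] twist [-0.0038 -0.0012 -0.7672]
xyz [-0.4895 -0.4677  0.    ] twist [ 0.      0.     -0.7667]
```

Request:
servo_tool --motion '[{"xyz":[-0.747,-0.218,0.001],"twist":[-0.004,-0.001,-0.767],"grip":0},{"xyz":[-0.747,-0.218,0.001],"twist":[-0.004,-0.001,-0.767],"grip":0},{"xyz":[-0.747,-0.218,0.001],"twist":[-0.004,-0.001,-0.767],"grip":0},{"xyz":[-0.747,-0.218,0.001],"twist":[-0.004,-0.001,-0.767],"grip":0}]'

```text
time: 0.6
eef_pos: [0.4515, 0.3989, 0.2305]
tcp_rot: [[-0.998, 0.061, 0.0], [0.061, 0.998, 0.001], [-0.0, 0.001, -1.0]]
wrist_force: [0.5, 0.2, 0.4]
grip_width: 0.0855
```

Request:
servo_tool --motion '[{"xyz":[-0.49,-0.468,0],"twist":[0,0,-0.767],"grip":0},{"xyz":[-0.49,-0.468,0],"twist":[0,0,-0.767],"grip":0},{"xyz":[-0.49,-0.468,0],"twist":[0,0,-0.767],"grip":0},{"xyz":[-0.49,-0.468,0],"twist":[0,0,-0.767],"grip":0},{"xyz":[-0.49,-0.468,0],"twist":[0,0,-0.767],"grip":0},{"xyz":[-0.49,-0.468,0],"twist":[0,0,-0.767],"grip":0}]'

```text
time: 1.35
eef_pos: [0.5874, 0.2524, 0.2305]
tcp_rot: [[-0.942, -0.335, -0.0], [-0.335, 0.942, 0.002], [-0.0, 0.002, -1.0]]
wrist_force: [0.3, 1.1, -0.3]
grip_width: 0.0855
```

```bash
python3 - <<'E'
from h import *
s=read_state();print(s['eef_pos'],s['tcp_rot'],s['dq'].round(3),s['time'])
c=cal('wrist');im=capture('wrist');np.save('w1.npy',np.array(c,dtype=object),allow_pickle=True);save('w1',im)
p,T=tgt([.56,.02,.23],188)
tgt([.527,-.228,.20],177,p,T)
print(proj(c,[[.588,.251,.035]]))
E
```

```text
[0.58737312 0.25243671 0.23054167] [[-9.42290606e-01 -3.34795857e-01 -3.84889601e-04]
 [-3.34795890e-01  9.42288233e-01  2.14430669e-03]
 [-3.55228053e-04  2.14941951e-03 -9.99997627e-01]] [ 0.018 -0.01  -0.002 -0.001 -0.002 -0.002] 1.35
xyz [ 3.459e-01 -7.003e-01  7.000e-04] twist [0.0039 0.0011 0.3865]
xyz [ 0.224  -0.8033  0.1   ] twist [0.     0.     0.3667]
[[319.64384996 203.86055053]]
```

View pics/w1.png

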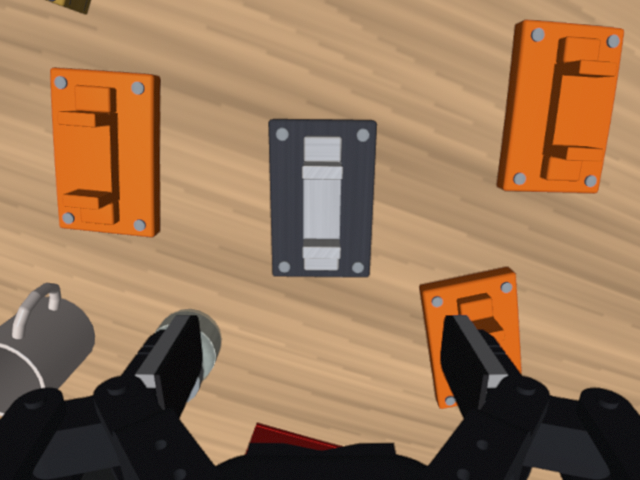

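The wrist view shows the dark holder centred, with bolts at (282,134), (363,135), (358,268) and (284,267). I'll fix its centre from those and travel on to the padlock.

Request:
servo_tool --motion '[{"xyz":[0.346,-0.7,0],"twist":[0.004,0.001,0.387],"grip":0},{"xyz":[0.346,-0.7,0],"twist":[0.004,0.001,0.387],"grip":0},{"xyz":[0.346,-0.7,0],"twist":[0.004,0.001,0.387],"grip":0},{"xyz":[0.346,-0.7,0],"twist":[0.004,0.001,0.387],"grip":0}]'

```text
time: 1.9
eef_pos: [0.5597, 0.0185, 0.2306]
tcp_rot: [[-0.99, -0.139, 0.001], [-0.139, 0.99, -0.0], [-0.001, -0.0, -1.0]]
wrist_force: [0.3, -0.0, 0.9]
grip_width: 0.0856
```

Request:
servo_tool --motion '[{"xyz":[0.224,-0.803,0.1],"twist":[0,0,0.367],"grip":0},{"xyz":[0.224,-0.803,0.1],"twist":[0,0,0.367],"grip":0},{"xyz":[0.224,-0.803,0.1],"twist":[0,0,0.367],"grip":0},{"xyz":[0.224,-0.803,0.1],"twist":[0,0,0.367],"grip":0},{"xyz":[0.224,-0.803,0.1],"twist":[0,0,0.367],"grip":0},{"xyz":[0.224,-0.803,0.1],"twist":[0,0,0.367],"grip":0}]'

```text
time: 2.65
eef_pos: [0.5273, -0.2276, 0.2005]
tcp_rot: [[-0.999, 0.053, 0.001], [0.053, 0.999, 0.001], [-0.001, 0.001, -1.0]]
wrist_force: [-0.0, 1.5, -0.3]
grip_width: 0.085
```

```bash
python3 - <<'E'
from h import *
s=read_state();print(s['eef_pos'],s['dq'].round(3),s['time'])
c1=np.load('w1.npy',allow_pickle=True)
P=ray(c1,[(282,134),(363,135),(358,268),(284,267)],.02);v=P[2]+P[3]-P[0]-P[1]
print(P.round(4),P.mean(0),np.degrees(np.arctan2(v[1],v[0])))
c=cal('wrist');im=capture('wrist');np.save('w2.npy',np.array(c,dtype=object),allow_pickle=True)
u=proj(c,[[.527,-.228,.03]])[0].astype(int);print(u)
a=im[u[1]-75:u[1]+75,u[0]-100:u[0]+100];save('w2',np.vstack([cv2.resize(a,(600,450),interpolation=cv2.INTER_CUBIC)]))
j=cv2.imread('pics/w1.png');cv2.imwrite('pics/w1c.png',cv2.resize(j[110:290,250:400],None,fx=3.2,fy=3.2,interpolation=cv2.INTER_CUBIC))
E
```

```text
[ 0.52731316 -0.22756854  0.2004705 ] [ 0.026 -0.005 -0.001  0.001 -0.001 -0.003] 2.65
[[0.5461 0.2033 0.02  ]
 [0.5245 0.2664 0.02  ]
 [0.6355 0.3046 0.02  ]
 [0.6569 0.2412 0.02  ]] [0.59076853 0.25386857 0.02      ] 18.94892638779627
[320 210]
```

View pics/w2.png

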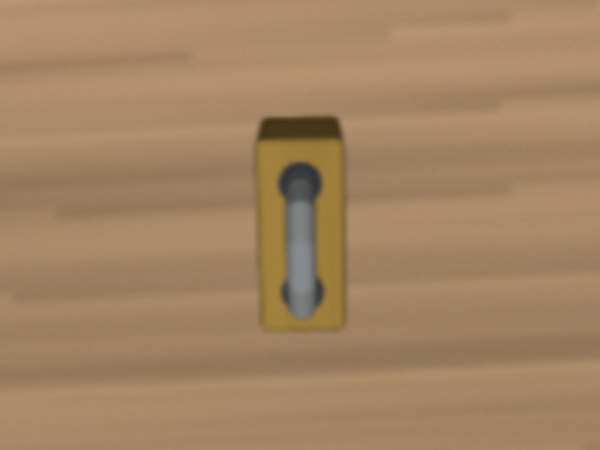

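View pics/w1c.png

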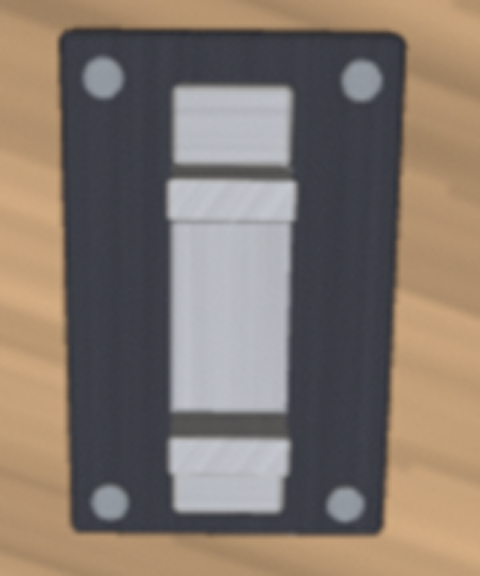

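The padlock_b top face has corners at crop pixels (257,140), (343,140), (346,330) and (262,330). The stop tops' inner edges are at crop rows 220.5 and 437.5.

```bash
python3 - <<'E'
from h import *
c1=np.load('w1.npy',allow_pickle=True);c2=np.load('w2.npy',allow_pickle=True)
q=np.array([(168,180),(296,181),(290,474),(168,473),(168,220),(296,221),(290,438),(168,437)],float)/3.2+[250,110]-.35
P=ray(c1,q,.058)
for A in(P[:4],P[4:]):
    v=A[2]+A[3]-A[0]-A[1];print('holder',A.mean(0),np.degrees(np.arctan2(v[1],v[0])),np.linalg.norm(v)/2)
q=np.array([(257,140),(343,140),(346,330),(262,330)],float)/3+[220,135]-.35
A=ray(c2,q,.038);v=A[2]+A[3]-A[0]-A[1];w=A[1]+A[2]-A[0]-A[3]
print('b',A.mean(0),np.degrees(np.arctan2(v[1],v[0])),np.linalg.norm(v)/2,np.linalg.norm(w)/2)
for L in((0,3),(1,2)): v=A[L[1]]-A[L[0]];print(np.degrees(np.arctan2(v[1],v[0])))
x=A.mean(0);tgt([x[0],x[1],.014],177)
E
```

```text
holder [0.58955135 0.25324634 0.058     ] 19.00850748920439 0.07291444276027217
holder [0.58951707 0.25323718 0.058     ] 18.80909210730409 0.054000067728508794
b [ 0.52761297 -0.22843246  0.038     ] -1.9268486165601315 0.048855495333507075 0.0212090115529719
-2.2044669130858736
-1.6492860305563426
xyz [-0.     -0.0047  0.622 ] twist [ 0.0009  0.0018 -0.    ]
```

Request:
servo_tool --motion '[{"xyz":[0,-0.005,0.45],"twist":[0,0,-0.027],"grip":0},{"xyz":[0,-0.005,0.45],"twist":[0,0,-0.027],"grip":0},{"xyz":[0,-0.005,0.53],"twist":[0,0,-0.027],"grip":0},{"xyz":[0,-0.005,0.58],"twist":[0,0,-0.027],"grip":0},{"xyz":[0,-0.005,0.62],"twist":[0,0,-0.027],"grip":0},{"xyz":[0,-0.005,0.62],"twist":[0,0,-0.027],"grip":0},{"xyz":[0,-0.005,0.62],"twist":[0,0,-0.027],"grip":0.4},{"xyz":[0,-0.005,0.62],"twist":[0,0,-0.027],"grip":0.6},{"xyz":[0,-0.005,0.62],"twist":[0,0,-0.027],"grip":0.8},{"xyz":[0,-0.005,0.62],"twist":[0,0,-0.027],"grip":1},{"xyz":[0,-0.005,0.62],"twist":[0,0,-0.027],"grip":1},{"xyz":[0,-0.005,0.62],"twist":[0,0,-0.027],"grip":1},{"xyz":[0,-0.005,0.62],"twist":[0,0,-0.027],"grip":1},{"xyz":[0,-0.005,0.62],"twist":[0,0,-0.027],"grip":1}]' --force 50

```text
time: 4.45
eef_pos: [0.528, -0.2306, 0.0152]
tcp_rot: [[-0.999, 0.04, 0.002], [0.04, 0.999, -0.0], [-0.002, -0.0, -1.0]]
wrist_force: [-0.3, 1.6, 5.4]
grip_width: 0.0212
```

Request:
servo_tool --motion '[{"xyz":[0,0,-0.15],"twist":[0,0,0],"grip":1},{"xyz":[0,0,-0.35],"twist":[0,0,0],"grip":1},{"xyz":[0,0,-0.5],"twist":[0,0,0],"grip":1},{"xyz":[0,0,-0.5],"twist":[0,0,0],"grip":1},{"xyz":[0,0,-0.5],"twist":[0,0,0],"grip":1}]'

```text
time: 5.08
eef_pos: [0.5259, -0.2298, 0.1626]
tcp_rot: [[-0.999, 0.04, -0.002], [0.04, 0.999, 0.001], [0.002, 0.001, -1.0]]
wrist_force: [-0.4, 0.5, -3.4]
grip_width: 0.0213
```

```bash
python3 - <<'E'
from h import *
s=read_state();print(s['eef_pos'],s['dq'].round(3),s['time'],s['wrist_force'],s['grip_width'])
c=cal('wrist');im=capture('wrist');np.save('w3.npy',np.array(c,dtype=object),allow_pickle=True)
e=s['eef_pos'];u=proj(c,[e+[0,0,.023]])[0].astype(int);print(u)
a=im[u[1]-75:u[1]+75,u[0]-100:u[0]+100];save('w3',cv2.resize(a,None,fx=4,fy=4,interpolation=cv2.INTER_CUBIC))
p,T=tgt([.56,.02,.165],188)
tgt([.590,.2533,.165],199,p,T)
E
```

```text
[ 0.52586067 -0.22978568  0.16255995] [ 0.     0.019 -0.028  0.002  0.001  0.001] 5.075 [-0.38760193  0.52364345 -3.43619615] 0.02129815342184001
[322 351]
xyz [-0.082   0.8355 -0.0097] twist [ 0.0043 -0.0067 -0.3438]
xyz [-0.2073  0.7562  0.    ] twist [ 0.      0.     -0.3667]
```

View pics/w3.png

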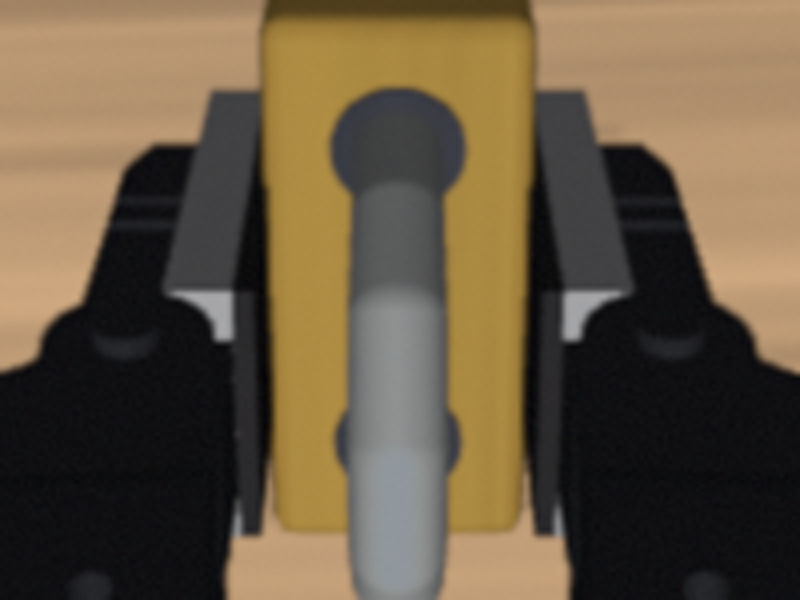

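The padlock is held squarely. Its top-face corners are near crop (263,18), (532,18), (521,530) and (275,530), and I'll use them for the in-hand offset.

```bash
python3 - <<'E'
from h import *
c=np.load('w3.npy',allow_pickle=True);s=read_state();e,R=s['eef_pos'],s['tcp_rot']
q=np.array([(263,18),(532,18),(521,530),(275,530)],float)/4+[222,276]-.375
for h in(.020,.023,.026):
    A=(ray(c,q,e[2]+h)-e)@R
    print(h,(A[0]+A[1])[:2]/2,(A[2]+A[3])[:2]/2,A.mean(0), np.linalg.norm(A[0]-A[1]),np.linalg.norm(A[2]-A[3]),np.linalg.norm((A[0]+A[1]-A[2]-A[3])/2))
E
```

```text
0.02 [ 0.02343892 -0.00072748] [-0.02658022 -0.00068742] [-0.00157065 -0.00070745 -0.02000732] 0.021406103751841443 0.022102210515166112 0.05001949195890072
0.023 [ 0.02473391 -0.00072408] [-0.02406585 -0.000685  ] [ 0.00033403 -0.00070454 -0.02300032] 0.020884260910199216 0.02156339782531277 0.04880010546409837
0.026 [ 0.0260289  -0.00072067] [-0.02155148 -0.00068257] [ 0.00223871 -0.00070162 -0.02599332] 0.020362418068556987 0.021024585135459448 0.04758071896929603
```

Request:
servo_tool --motion '[{"xyz":[-0.082,0.836,-0.01],"twist":[0.004,-0.007,-0.344],"grip":1},{"xyz":[-0.082,0.836,-0.01],"twist":[0.004,-0.007,-0.344],"grip":1},{"xyz":[-0.082,0.836,-0.01],"twist":[0.004,-0.007,-0.344],"grip":1},{"xyz":[-0.082,0.836,-0.01],"twist":[0.004,-0.007,-0.344],"grip":1},{"xyz":[-0.082,0.836,-0.01],"twist":[0.004,-0.007,-0.344],"grip":1}]'

```text
time: 5.75
eef_pos: [0.56, 0.0233, 0.1645]
tcp_rot: [[-0.989, -0.146, -0.0], [-0.146, 0.989, -0.001], [0.001, -0.001, -1.0]]
wrist_force: [-0.0, -1.0, -4.3]
grip_width: 0.0211
```

Request:
servo_tool --motion '[{"xyz":[-0.207,0.756,0],"twist":[0,0,-0.367],"grip":1},{"xyz":[-0.207,0.756,0],"twist":[0,0,-0.367],"grip":1},{"xyz":[-0.207,0.756,0],"twist":[0,0,-0.367],"grip":1},{"xyz":[-0.207,0.756,0],"twist":[0,0,-0.367],"grip":1},{"xyz":[-0.207,0.756,0],"twist":[0,0,-0.367],"grip":1},{"xyz":[-0.207,0.756,0],"twist":[0,0,-0.367],"grip":1}]'

```text
time: 6.5
eef_pos: [0.5906, 0.251, 0.1648]
tcp_rot: [[-0.946, -0.325, 0.001], [-0.325, 0.946, -0.004], [0.001, -0.004, -1.0]]
wrist_force: [-0.5, -0.7, -3.2]
grip_width: 0.0208
```

```bash
python3 - <<'E'
from h import *
tgt([.590,.254,.09],199)
E
```

```text
xyz [-0.0014  0.0113  0.2493] twist [-0.0085 -0.0012 -0.0002]
```

Request:
servo_tool --motion '[{"xyz":[-0.001,0.011,0.15],"twist":[-0.008,-0.001,0],"grip":1},{"xyz":[-0.001,0.011,0.25],"twist":[-0.008,-0.001,0],"grip":1},{"xyz":[-0.001,0.011,0.25],"twist":[-0.008,-0.001,0],"grip":1},{"xyz":[-0.001,0.011,0.25],"twist":[-0.008,-0.001,0],"grip":1}]'

```text
time: 7.0
eef_pos: [0.5921, 0.2544, 0.0929]
tcp_rot: [[-0.946, -0.324, 0.005], [-0.324, 0.946, 0.002], [-0.005, 0.0, -1.0]]
wrist_force: [0.8, 0.9, -3.2]
grip_width: 0.0211
```

```bash
python3 - <<'E'
from h import *
s=read_state();e=s['eef_pos'];print(e,s['dq'].round(3),s['time'],s['wrist_force'],s['grip_width']);print(s['tcp_rot'])
c=cal('wrist');im=capture('wrist');np.save('w4.npy',np.array(c,dtype=object),allow_pickle=True)
save('w4',cv2.resize(im[230:430,220:420],None,fx=3,fy=3,interpolation=cv2.INTER_CUBIC))
E
```

```text
[0.5921466  0.25440958 0.09290538] [ 0.008 -0.016  0.03  -0.005  0.002  0.001] 7.0 [ 0.75094139  0.93357955 -3.1616734 ] 0.0210664274649136
[[-9.45920766e-01 -3.24361202e-01  4.86971142e-03]
 [-3.24355236e-01  9.45933253e-01  1.99065062e-03]
 [-5.25211179e-03  3.03481365e-04 -9.99986162e-01]]
```

View pics/w4.png

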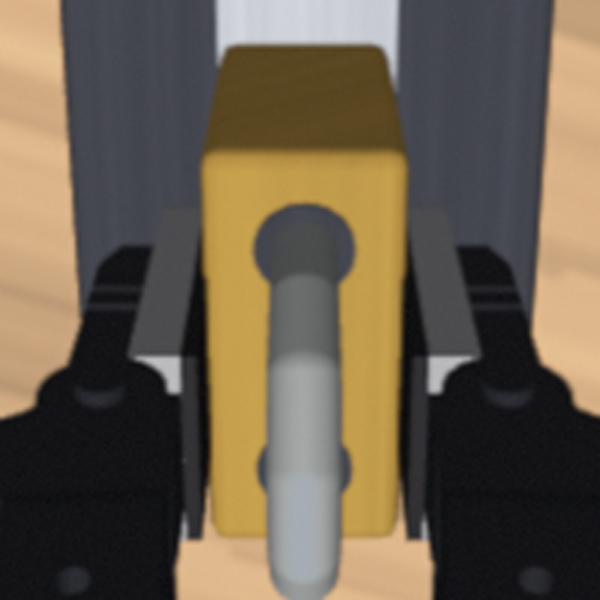

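The padlock hides the lower stop and my crop cut off the upper one, so I'll take another crop further up.

```bash
python3 - <<'E'
from h import *
s=read_state();e=s['eef_pos'];print(e,s['dq'].round(3),s['time']);print(s['tcp_rot'])
c=cal('wrist');im=capture('wrist');np.save('w5.npy',np.array(c,dtype=object),allow_pickle=True)
save('w5',cv2.resize(im[140:300,220:420],None,fx=4,fy=3.75,interpolation=cv2.INTER_CUBIC))
E
```

```text
[0.59286049 0.25495632 0.09376491] [ 0.008 -0.009  0.013 -0.002  0.001  0.002] 7.05
[[-9.45780339e-01 -3.24739241e-01  6.63140414e-03]
 [-3.24728747e-01  9.45803527e-01  2.63227254e-03]
 [-7.12680761e-03  3.36144062e-04 -9.99974547e-01]]
```

View pics/w5.png

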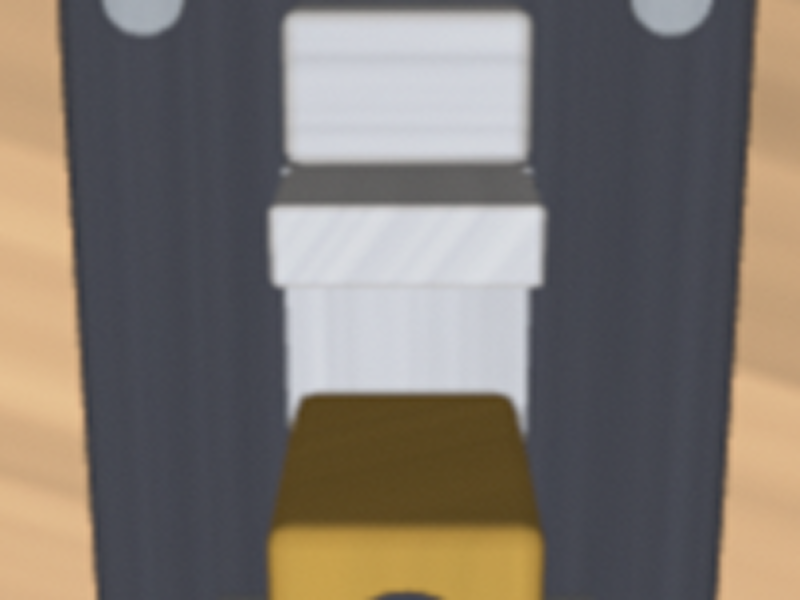

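```bash
python3 - <<'E'
from h import *
c=np.load('w5.npy',allow_pickle=True);s=read_state();e=np.array([0.59286049,0.25495632,0.09376491])
k=np.array([4,3.75])
f=lambda L,z:ray(c,np.array(L,float)/k+[220,140]-.37,z)
S=f([(275,286),(543,286),(270,205),(545,205)],.058);B=f([(297,396),(516,396)],e[2]-.0152);T=f([(270,525),(543,525)],e[2]+.023)
a=np.radians(19);H=np.array([[np.cos(a),np.sin(a)],[-np.sin(a),np.cos(a)]])
for n,P in(('stop',S),('bot',B),('top',T),('tcp',e[None])): print(n,((P[:,:2]-e[:2])@H.T*1000).round(1).tolist())
print(s['eef_pos'],s['dq'].round(4),s['tau'].round(2))
m=(S[:2].mean(0)[:2])@H.T;print('seat from this stop',H.T@(m+[.027,0]),'yaw',19+np.degrees(np.arctan2(*((S[1]-S[0])[:2]@H.T)))) 
E
```

```text
stop [[-30.9, -15.0], [-30.9, 14.3], [-40.5, -15.3], [-40.5, 14.3]]
bot [[-24.4, -11.4], [-24.4, 10.2]]
top [[-26.3, -11.1], [-26.3, 9.9]]
tcp [[0.0, 0.0]]
[0.59309539 0.25527703 0.09413108] [ 0.0059 -0.0026  0.0041 -0.0019  0.0014  0.001 ] [-1.200e-01 -4.934e+01  2.726e+01  2.000e-02 -0.000e+00 -0.000e+00]
seat from this stop [0.58926499 0.25336365] yaw 19.050513614709846
```

Request:
servo_tool --motion '[{"xyz":[0,0,0],"twist":[0,0,0],"grip":1},{"xyz":[0,0,0],"twist":[0,0,0],"grip":1},{"xyz":[0,0,0],"twist":[0,0,0],"grip":1}]'

```text
time: 7.48
eef_pos: [0.5915, 0.2556, 0.0924]
tcp_rot: [[-0.945, -0.326, 0.004], [-0.326, 0.945, 0.002], [-0.005, 0.001, -1.0]]
wrist_force: [-0.2, -0.3, -3.7]
grip_width: 0.0209
```

```bash
python3 - <<'E'
from h import *
s=read_state();print(s['eef_pos'],s['dq'].round(4),s['time'])
tgt([.5893,.2539,.08],199)
E
```

```text
[0.59153575 0.25561645 0.09242619] [ 0.0006  0.0038 -0.0041 -0.0007 -0.0006  0.002 ] 7.475
xyz [ 0.0091 -0.003   0.0414] twist [0.0011 0.0094 0.0011]
```

Request:
servo_tool --motion '[{"xyz":[0.009,-0.003,0.02],"twist":[0.001,0.009,0.001],"grip":1},{"xyz":[0.009,-0.003,0.041],"twist":[0.001,0.009,0.001],"grip":1},{"xyz":[0.009,-0.003,0.041],"twist":[0.001,0.009,0.001],"grip":1},{"xyz":[0.009,-0.003,0.041],"twist":[0.001,0.009,0.001],"grip":1},{"xyz":[0.009,-0.003,0.041],"twist":[0.001,0.009,0.001],"grip":1},{"xyz":[0.009,-0.003,0.041],"twist":[0.001,0.009,0.001],"grip":1}]'

```text
time: 8.22
eef_pos: [0.5894, 0.2538, 0.08]
tcp_rot: [[-0.946, -0.325, 0.0], [-0.325, 0.946, 0.0], [-0.0, 0.0, -1.0]]
wrist_force: [-0.6, 0.8, -3.1]
grip_width: 0.0208
```

```bash
python3 - <<'E'
from h import *
s=read_state();print(s['eef_pos'],s['dq'].round(4),s['time'])
tgt([.5893,.2539,.0525],199)
E
```

```text
[0.58940316 0.25384877 0.07997914] [-0.0016 -0.0016 -0.0017 -0.     -0.0013  0.0014] 8.225
xyz [0.0003 0.0003 0.0916] twist [ 0.0001  0.0002 -0.0002]
```

Request:
servo_tool --motion '[{"xyz":[0,0,0.02],"twist":[0,0,0],"grip":1},{"xyz":[0,0,0.04],"twist":[0,0,0],"grip":1},{"xyz":[0,0,0.06],"twist":[0,0,0],"grip":1},{"xyz":[0,0,0.075],"twist":[0,0,0],"grip":1},{"xyz":[0,0,0.09],"twist":[0,0,0],"grip":1},{"xyz":[0,0,0.09],"twist":[0,0,0],"grip":1},{"xyz":[0,0,0.09],"twist":[0,0,0],"grip":1},{"xyz":[0,0,0.09],"twist":[0,0,0],"grip":1}]'

```text
time: 9.22
eef_pos: [0.5895, 0.2539, 0.0531]
tcp_rot: [[-0.946, -0.326, 0.0], [-0.326, 0.946, 0.0], [-0.0, 0.0, -1.0]]
wrist_force: [0.0, -0.7, -3.3]
grip_width: 0.0207
```

No side contact, so I'll lower the last 3 mm.

Request:
servo_tool --motion '[{"xyz":[0,0,0.004],"twist":[0,0,0],"grip":1},{"xyz":[0,0,0.008],"twist":[0,0,0],"grip":1},{"xyz":[0,0,0.01],"twist":[0,0,0],"grip":1},{"xyz":[0,0,0.01],"twist":[0,0,0],"grip":1},{"xyz":[0,0,0.01],"twist":[0,0,0],"grip":1}]'

```text
time: 9.85
eef_pos: [0.5892, 0.2538, 0.0502]
tcp_rot: [[-0.946, -0.325, -0.0], [-0.325, 0.946, -0.0], [0.0, 0.0, -1.0]]
wrist_force: [-1.9, -0.8, 3.0]
grip_width: 0.0213
```

Contact with the pad is confirmed. Now open and lift above the shackle.

Request:
servo_tool --motion '[{"xyz":[0,0,0],"twist":[0,0,0],"grip":0.4},{"xyz":[0,0,0],"twist":[0,0,0],"grip":0.4},{"xyz":[0,0,0],"twist":[0,0,0],"grip":0.4},{"xyz":[0,0,0],"twist":[0,0,0],"grip":0.4},{"xyz":[0,0,-0.08],"twist":[0,0,0],"grip":0.4},{"xyz":[0,0,-0.2],"twist":[0,0,0],"grip":0.4},{"xyz":[0,0,-0.3],"twist":[0,0,0],"grip":0.4},{"xyz":[0,0,-0.3],"twist":[0,0,0],"grip":0.4},{"xyz":[0,0,-0.3],"twist":[0,0,0],"grip":1},{"xyz":[0,0,-0.3],"twist":[0,0,0],"grip":1},{"xyz":[0,0,-0.3],"twist":[0,0,0],"grip":1},{"xyz":[0,0,-0.3],"twist":[0,0,0],"grip":1},{"xyz":[0,0,-0.3],"twist":[0,0,0],"grip":1}]'

```text
time: 11.48
eef_pos: [0.5891, 0.2538, 0.1394]
tcp_rot: [[-0.946, -0.325, -0.001], [-0.325, 0.946, -0.0], [0.001, 0.0, -1.0]]
wrist_force: [0.3, -0.4, 0.4]
grip_width: 0.0
```

```bash
python3 - <<'E'
from h import *
s=read_state();print(s['eef_pos'],s['dq'].round(4),s['time'],s['grip_width'],s['wrist_force'])
c=cal('wrist');im=capture('wrist');np.save('w6.npy',np.array(c,dtype=object),allow_pickle=True)
save('w6',cv2.resize(im[140:340,220:420],None,fx=3,fy=3,interpolation=cv2.INTER_CUBIC))
tgt([.5893,.2536,.107],199)
E
```

```text
[0.58910437 0.25375689 0.13944976] [ 0.0009 -0.0018  0.0022 -0.0006  0.0001 -0.0008] 11.475 1.1675349724457687e-05 [ 0.26427594 -0.4214255   0.40608025]
xyz [-0.0002 -0.0007  0.1086] twist [ 0.0001 -0.001  -0.0002]
```

View pics/w6.png

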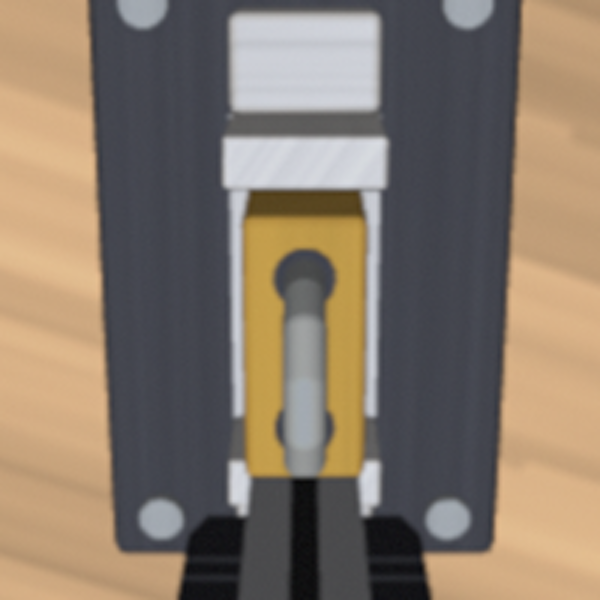

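The padlock is seated squarely between the stops with its shackle still open. Now press with the closed fingers.

Request:
servo_tool --motion '[{"xyz":[0,-0.001,0.06],"twist":[0,0,0],"grip":1},{"xyz":[0,-0.001,0.1],"twist":[0,0,0],"grip":1},{"xyz":[0,-0.001,0.115],"twist":[0,0,0],"grip":1},{"xyz":[0,-0.001,0.125],"twist":[0,0,0],"grip":1},{"xyz":[0,-0.001,0.133],"twist":[0,0,0],"grip":1},{"xyz":[0,-0.001,0.141],"twist":[0,0,0],"grip":1},{"xyz":[0,-0.001,0.149],"twist":[0,0,0],"grip":1},{"xyz":[0,-0.001,0.157],"twist":[0,0,0],"grip":1},{"xyz":[0,-0.001,0.165],"twist":[0,0,0],"grip":1},{"xyz":[0,-0.001,0.165],"twist":[0,0,0],"grip":1},{"xyz":[0,-0.001,0.165],"twist":[0,0,0],"grip":1}]'

```text
time: 12.9
eef_pos: [0.5894, 0.2535, 0.0902]
tcp_rot: [[-0.946, -0.325, -0.0], [-0.325, 0.946, -0.0], [0.0, 0.0, -1.0]]
wrist_force: [-0.7, -0.4, 3.6]
grip_width: -0.0
```

Request:
servo_tool --motion '[{"xyz":[0,0,0.003],"twist":[0,0,0],"grip":1},{"xyz":[0,0,0.006],"twist":[0,0,0],"grip":1},{"xyz":[0,0,0.006],"twist":[0,0,0],"grip":1},{"xyz":[0,0,0.006],"twist":[0,0,0],"grip":1}]'

```text
time: 13.4
eef_pos: [0.5896, 0.2536, 0.0901]
tcp_rot: [[-0.946, -0.326, 0.001], [-0.326, 0.946, 0.0], [-0.001, -0.0, -1.0]]
wrist_force: [-3.3, -1.2, 10.8]
grip_width: 0.0003
```

Request:
servo_tool --motion '[{"xyz":[0,0,0.005],"twist":[0,0,0],"grip":1},{"xyz":[0,0,0.005],"twist":[0,0,0],"grip":1},{"xyz":[0,0,0.005],"twist":[0,0,0],"grip":1}]'

```text
time: 13.78
eef_pos: [0.5898, 0.2537, 0.0899]
tcp_rot: [[-0.946, -0.326, 0.001], [-0.326, 0.946, 0.0], [-0.001, -0.0, -1.0]]
wrist_force: [-6.3, -1.8, 16.8]
grip_width: -0.0001
```

Request:
servo_tool --motion '[{"xyz":[0,0,-0.05],"twist":[0,0,0],"grip":1},{"xyz":[0,0,-0.15],"twist":[0,0,0],"grip":1},{"xyz":[0,0,-0.3],"twist":[0,0,0],"grip":1},{"xyz":[0,0,-0.3],"twist":[0,0,0],"grip":1},{"xyz":[0,0,-0.3],"twist":[0,0,0],"grip":1},{"xyz":[0,0,-0.3],"twist":[0,0,0],"grip":1}]'

```text
time: 14.52
eef_pos: [0.5883, 0.2531, 0.1751]
tcp_rot: [[-0.946, -0.325, -0.003], [-0.325, 0.946, -0.001], [0.003, 0.0, -1.0]]
wrist_force: [-0.1, -0.5, -0.7]
grip_width: -0.0001
```

```bash
python3 - <<'E'
from h import *
s=read_state();print(s['eef_pos'],s['time'],s['wrist_force'])
im=capture('wrist');sc=capture('scene')
save('end',np.hstack([cv2.resize(im[110:310,230:410],None,fx=2.2,fy=2.2,interpolation=cv2.INTER_CUBIC),cv2.resize(sc[150:260,350:450],(400,440),interpolation=cv2.INTER_CUBIC)]))
E
```

```text
[0.58827395 0.25314861 0.17508778] 14.525 [-0.07035455 -0.51977117 -0.72690782]
```

View pics/end.png

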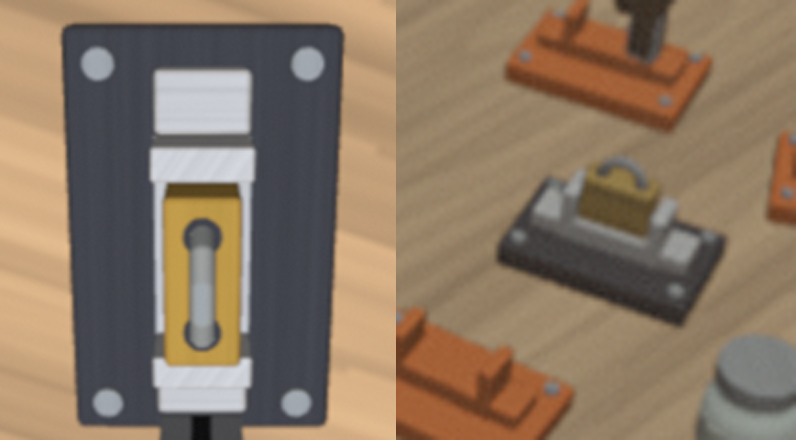

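Both views show the padlock square between the stops, with its shackle down and the robot clear of it.

```bash
python3 -c "
from cell import *
print(finish_job())"
```

```text
the job is handed in; nothing more can be done
None
```

The 50 mm padlock (padlock_b) is standing on the holder's pad between the two end stops with its shackle pressed shut. The job was handed in at about 14.6 s of the 48 s allowed.

- **Choice:** the three padlock bodies measured about 39, 49 and 57 mm wide in the top picture, and the holder's gap measured 54 mm, so padlock_b was the one that just fits.
- **Placing:** it went down without touching the stops. A picture before pressing showed it square between them with the shackle still open.
- **Shutting:** I pressed with the closed fingers until they stopped at 90 mm above the bench, which matches a fully shut shackle on the 35 mm pad. Pushing harder, from 3.6 N to 16.8 N, moved it only 0.3 mm more.
- **Last check:** after backing off, the wrist and scene pictures showed the shackle shut, the padlock still square, and the gripper clear above it.
- **Disagreements:** the body widths came out 1 to 3 mm under nominal, and early holder position estimates differed by up to 3 mm; the closer stop-edge measurements agreed to within 0.3 mm. The arm also swayed about 3 mm off its target above the holder, so I let it settle before lowering.
- **Not checked:** I took no final picture of the other two padlocks or the rest of the bench. The arm made no planned contact with any of them.

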